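Put the beading things back in their racks

ROBOT

A 6-joint arm with a two-finger parallel gripper is mounted at the origin on a cart in front of the work surface, level with it; the furniture and walls round the work are solid. World frame = base frame: x ahead of the robot, y to its left, z up, the work surface at z = 0. Lengths are in m, angles in rad, forces in N, time in s.
With the tool pointing down it reaches from about 0.35 to 0.85 m from the base axis. Payload 8.1 kg.
Tool frame: the origin (TCP) lies between the finger pads; the fingertips stand nose_length ahead of it and the grasp point (between the pads) lies 2 mm behind it (nose_length is the distance from the TCP to the fingertips, in m); z points along the fingers, x is the direction in which the jaws open and shut, and the axes are right-handed (so a half turn about z gives the same grasp; the last joint's range is limited). The gripper opens to 93 mm and grips with 3 to 60 N. Pads are 15 mm wide; open, the fingers measure 128 mm over their backs; the gripper's body (75 mm by 188 mm) begins 65 mm behind the grasp point.
Start: joints at [1.022, 0.13, 1.488, -0, 1.523, -0.085], TCP at [0.268, 0.537, 0.236] pointing down, gripper open.
Joint ranges: [-2.96, 2.96], [-0.89, 2.26], [0.02, 2.5], [-1.34, 4.48], [0, 2.73], [-2.66, 2.66]. Speed limits (rad/s): [2.39, 2.39, 2.79, 3.14, 3.14, 3.14].

INTERFACE

Orientations are given as a rotation vector (axis times angle).
In Python, from plant import * gives the robot as it stands.
- The arm moves only by the tool carry_out, never from a script. Its argument "steps" is a list of rows, each an object with "xyz": the shift along the world's x, y, z in cm, a list of three; "rot": the turn, a rotation vector about the world's x, y, z in degrees, a list of three. In form: [{"xyz": [tx, ty, tz], "rot": [rx, ry, rz]}, ...]. A call has 1 to 10 rows; each row is the pose to reach, as a shift and turn from the pose commanded when the call began; what a row does not reach only later rows make up. A row lasts 1/10 s, in which the tool goes at most 50 mm and 8.59 degrees, less where a joint would pass 70% of its speed; a pose out of reach is approached as far as the arm can. A call with a gripper value outside its range is refused whole. "grip" is the opening, from 0 (shut) to 1 (fully open), set as the call begins (left out, the last holds). The fingers move at their own pace and stop on an object; "force" is the grip in N (left out, the last holds). Time passes only in rows, so rows that repeat a pose let the fingers close. It gives the time, the measured TCP pose, the force and the opening at its end, in the units of the state.
- read_state(): the state, without advancing time (a new reading comes with each control period).
- read_camera(name): name is "side" or "top" or "wrist"; returns the picture (384x512x3 uint8, red, green, blue); there is no depth.
- calibration(name): a dict with "fov_y" (degrees; the focal length in pixels is half the picture's height over the tangent of half this angle, whatever the lens; pixels are square), "cx", "cy" (the principal point, pixels), "dist_coeffs" ([k1, k2, p1, p2, k3] as OpenCV has them; the pictures are not rectified), "xyz" and "attitude" of the camera in the world. Camera axes: x right, y down, z forward; pixel columns grow to the right and rows downward; lengths in m; the calibration is good to about 2 mm. A picture is of the moment at which its call begins: read the wrist's pose just before it. calibration takes no time and is no camera call; for the wrist camera it gives the pose at the moment of the call.
- close_job(): hands the job in, once; it reports no verdict.
The state is a dict: "t": time; "q": joint angles; "dq": joint speeds; "joint_torque": joint torques, N m; "tool_pos": TCP position; "orientation": TCP orientation; "force": force on the tool from outside, world axes, zero at the start; "wrist_torque": the same for the moment, N m; "opening": finger opening in m.
Only numpy, scipy, OpenCV 4.12 (cv2) and the standard library are available. Lean on these libraries where they do the work, as an engineer would, in place of code of your own. Each camera call takes 0.05 s, during which the arm holds its last target.

TASK

The beading session is over: put the five things left lying on the desk back where each kind belongs. Stand the two loose thread reels in the two free round wells of the reel rack and the two loose bead pots in the two free compartments of the pot tray, one to a place and upright, and lay the square steel bench block right down flat in the square recess of its holder. Leave the reel and the pot that already stand in the middle places standing there.

Things in the scene. Friction and masses are not known exactly. Their poses are not given: they have to be found in the camera images.
- reel_a: thread reel standing upright, thread wound between two flat round flanges, 28 mm across the flanges and 38 mm tall; solid. Origin: centre of its underside, z up; its yaw does not matter
- reel_b: thread reel standing upright, thread wound between two flat round flanges, 30 mm across the flanges and 32 mm tall; solid. Origin: centre of its underside, z up; its yaw does not matter
- pot_a: small squat bead pot with clear round body 32 mm across and a wider round screw lid 36 mm across (lid from 26 to 33 mm above the underside, fixed on, do not open); 33 mm tall in all. Origin: centre of its underside, z up; its yaw does not matter
- pot_b: small squat bead pot with clear round body 32 mm across and a wider round screw lid 36 mm across (lid from 26 to 33 mm above the underside, fixed on, do not open); 33 mm tall in all. Origin: centre of its underside, z up; its yaw does not matter
- bench_block: polished steel bench block on a black rubber base, a flat square 60 x 60 mm and 15 mm thick, about 0.35 kg. Origin: centre of its underside, z up, x and y square to its sides; all four quarter turns are equal
- reel_rack: pale wooden block, 62 mm (its x) by 184 mm (its y), 14 mm high, fixed to the desk, with a row of three round wells along its y axis: 46 mm across, centres at y = -60, 0 and +60 mm, x = 0, well floors 4 mm above the desk (10 mm deep). The middle well is taken by reel_home, the outer two are free. Origin: centre of its underside, z up
- pot_tray: brown wooden tray, 62 mm (its x) by 185 mm (its y), 12 mm high, fixed to the desk, with a row of three square compartments along its y axis, each 52 mm (x) by 55 mm (y), centres at y = -60, 0 and +60 mm, x = 0, floors 3 mm above the desk, walls 5 mm thick. The middle one is taken by pot_home, the outer two are free. Origin: centre of its underside, z up
- block_holder: low square pale wooden frame, 98 x 98 mm, 9 mm high, fixed to the desk, with one square recess 76 x 76 mm whose black rubber floor is 4 mm above the desk (5 mm deep), sides along its x and y. Origin: centre of its underside, z up
- reel_home: thread reel standing upright, thread wound between two flat round flanges, 26 mm across the flanges and 35 mm tall; solid. Origin: centre of its underside, z up; its yaw does not matter. It already stands loose in the middle well of the reel rack and stays there
- pot_home: small squat bead pot with clear round body 32 mm across and a wider round screw lid 36 mm across (lid from 26 to 33 mm above the underside, fixed on, do not open); 33 mm tall in all. Origin: centre of its underside, z up; its yaw does not matter. It already stands loose in the middle compartment of the pot tray and stays there
There are look-alikes about, which are no part of the job. Leave any red look-alike of the reel_b alone.

How it is judged:
By the outcome, as a careful person would: the job done as asked, in the order asked, and still so for the second after the job is handed in, with the robot touching nothing.
It also fails if it takes over 109 s, if anything falls off the work surface, if the arm or the gripper's body presses on something with over 40 N, if the wrist force passes 120 N, or if a joint passes its speed limit or range.

## Working session

There is one attempt and no reset: what is moved stays moved. The work goes in short steps, Python scripts to look and compute and a tool call to move; the robot and the scene stay as the last step left them, time stands still between calls to the robot, and variables do not carry over. Pictures are saved under pics/ and viewed, and the job is handed in when it is done.

Besides the shell and the picture viewer there is one more tool, called after "Request:" as name(argument=value, ...), one argument or row to a line, values as JSON. carry_out: Moves the arm, as the interface text tells. Its arguments: {"type":"object","properties":{"steps":{"type":"array","items":{"type":"object","properties":{"xyz":{"type":"array","items":{"type":"number"}},"rot":{"type":"array","items":{"type":"number"}}}}},"grip":{"type":"number"},"force":{"type":"number"}},"required":["steps"]}

```bash
ls; mkdir -p pics
python3 - <<'E'
from plant import *
import cv2,numpy as np
s=read_state();print(s)
for n in ["side","top","wrist"]:
    print(n,calibration(n))
    cv2.imwrite(f"pics/{n}0.png",read_camera(n)[:,:,::-1])
E
```

```text
pics
{'t': 0.0, 'q': array([ 1.02156852e+00,  1.31152905e-01,  1.48926876e+00,  5.98824738e-07,
        1.52298894e+00, -8.54420237e-02]), 'dq': array([ 1.55371958e-03, -1.23148594e-03, -3.38460413e-04,  8.75233436e-05,
       -9.08831164e-04, -7.90664514e-05]), 'joint_torque': array([-4.54258989e-04, -5.59854376e+01, -4.91743934e+01,  7.66578689e-02,
        3.59949586e-02, -1.16093452e-04]), 'tool_pos': array([0.26812601, 0.53616274, 0.23459813]), 'orientation': array([ 2.67181431e+00,  1.65101692e+00, -2.54824351e-03]), 'force': array([ 0.3704859 , -0.41401449, -1.12909796]), 'wrist_torque': array([-0.06815359, -0.00089876,  0.07086182]), 'opening': 0.0927102158503461}
side {'fov_y': 50.463673391963, 'cx': 247.5001095846956, 'cy': 188.93000144038334, 'dist_coeffs': array([-0.12943936,  0.        ,  0.        ,  0.        ,  0.        ]), 'xyz': array([0.56824784, 0.70815663, 0.57132707]), 'attitude': array([ 0.02977663, -2.8311954 ,  1.33662997])}
top {'fov_y': 42.19569650338531, 'cx': 261.935762042395, 'cy': 191.95018679198267, 'dist_coeffs': array([-0.07254766,  0.        ,  0.        ,  0.        ,  0.        ]), 'xyz': array([0.46210036, 0.05414893, 0.95832693]), 'attitude': array([-2.1797192,  2.1438452, -0.1165893])}
wrist {'fov_y': 69.02201048958719, 'cx': 256.52262254692454, 'cy': 193.80908355696948, 'dist_coeffs': array([-0.03015709,  0.        ,  0.        ,  0.        ,  0.        ]), 'xyz': array([0.20816727, 0.5668144 , 0.38367114]), 'attitude': array([2.49208987, 1.53917949, 0.18426932])}
```

View pics/top0.png

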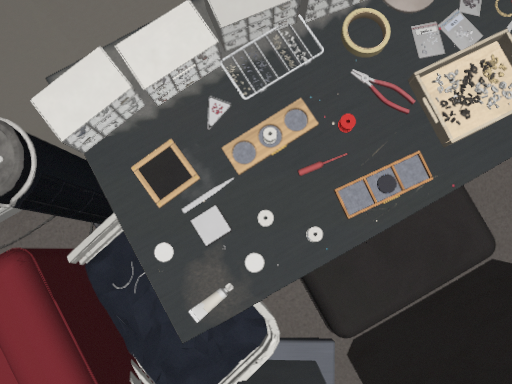

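View pics/side0.png

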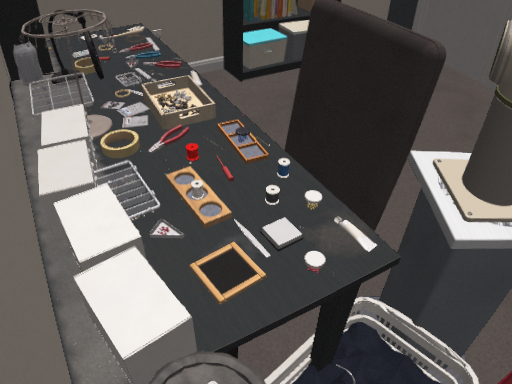

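View pics/wrist0.png

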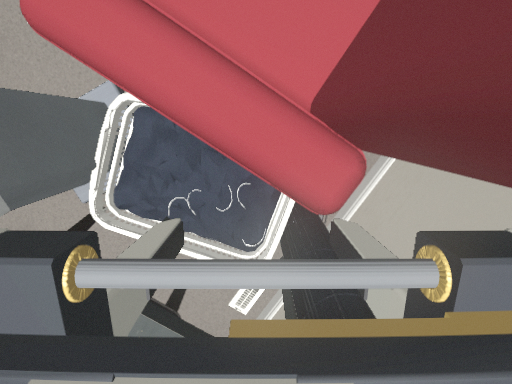

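```bash
cat > h.py <<'E'
from plant import *
import cv2,numpy as np
from scipy.spatial.transform import Rotation as R
def K(c):
    f=192/np.tan(np.radians(c['fov_y'])/2); return np.array([[f,0,c['cx']],[0,f,c['cy']],[0,0,1]])
def cast(c,px,z):
    px=np.array(px,float).reshape(-1,1,2)
    n=cv2.undistortPoints(px,K(c),c['dist_coeffs'])[:,0]
    d=R.from_rotvec(c['attitude']).apply(np.c_[n,np.ones(len(n))]); o=c['xyz']
    return o+d*((z-o[2])/d[:,2])[:,None]
def proj(c,P):
    r=R.from_rotvec(c['attitude']).inv()
    return cv2.projectPoints(np.array(P,float).reshape(-1,1,3),r.as_rotvec(),-r.apply(c['xyz']),K(c),c['dist_coeffs'])[0][:,0]
E
python3 - <<'E'
from h import *
import plant
print([k for k in dir(plant) if not k.startswith('_')]); print(getattr(plant,'nose_length',None))
c=calibration('top')
for n,p,z in [('potA',(164,252),.033),('potB',(254,262),.033),('reel1',(265,217),.035),('reel2',(315,234),.035),('red',(347,122),.03),('block',(211,225),.015),('holder',(166,173),.009),('rack',(270,134),.014),('tray',(385,184),.012),('rackhome',(270,133),.035)]:
    print(n,cast(c,p,z)[0].round(4))
im=cv2.imread('pics/top0.png')
cv2.imwrite('pics/top0a.png',cv2.resize(im[90:290,130:330],None,fx=3,fy=3,interpolation=cv2.INTER_CUBIC))
cv2.imwrite('pics/top0b.png',cv2.resize(im[80:280,250:450],None,fx=3,fy=3,interpolation=cv2.INTER_CUBIC))
E
```

```text
['IKError', 'calibration', 'close_job', 'nose_length', 'read_camera', 'read_state']
0.017
potA [0.451  0.2386 0.033 ]
potB [0.4358 0.0713 0.033 ]
reel1 [0.5191 0.0524 0.035 ]
reel2 [ 0.4891 -0.0407  0.035 ]
red [ 0.7037 -0.1016  0.03  ]
block [0.5034 0.1545 0.015 ]
holder [0.6026 0.2452 0.009 ]
rack [0.6814 0.0452 0.014 ]
tray [ 0.5877 -0.1775  0.012 ]
rackhome [0.6784 0.0455 0.035 ]
```

View pics/top0a.png

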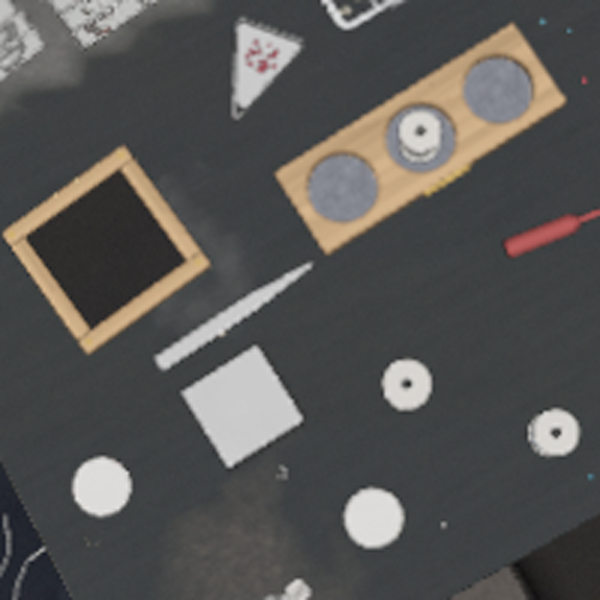

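View pics/top0b.png

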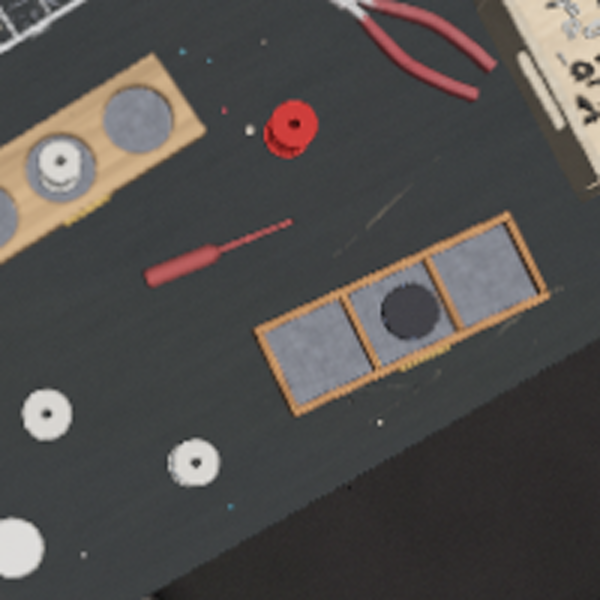

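Run:
```python
from h import *
c=calibration('top'); im=cv2.imread('pics/top0.png')
hsv=cv2.cvtColor(im,cv2.COLOR_BGR2HSV)
w=((hsv[...,1]<40)&(hsv[...,2]>150)).astype(np.uint8)
cs,_=cv2.findContours(w,cv2.RETR_EXTERNAL,cv2.CHAIN_APPROX_NONE)
for k in cs:
    a=cv2.contourArea(k)
    x,y=k.mean(0)[0]
    if 60<a<1500 and 150<x<340 and 120<y<275:
        (u,v),r=cv2.minEnclosingCircle(k); bb=cv2.minAreaRect(k)
        P={z:cast(c,(u,v),z)[0,:2].round(4).tolist() for z in (.015,.032,.033,.038)}
        print((round(u,1),round(v,1)),r,a,'eqd mm',2*np.sqrt(a/np.pi)*1.86,P)
        if a>700:
            q=cast(c,cv2.boxPoints(bb),.015);d=q[1]-q[0];e=q[2]-q[1]
            print('block',q.mean(0),np.linalg.norm(d),np.linalg.norm(e),np.degrees(np.arctan2(d[1],d[0])))
# wood
b=((hsv[...,0]>8)&(hsv[...,0]<25)&(hsv[...,1]>70)&(hsv[...,2]>90)).astype(np.uint8)
cs,_=cv2.findContours(b,cv2.RETR_EXTERNAL,cv2.CHAIN_APPROX_NONE)
for k in cs:
    hull=cv2.convexHull(k);a=cv2.contourArea(hull)
    if a>1000:
        bb=cv2.minAreaRect(k);
        for z in(.009,.012,.014):
            q=cast(c,cv2.boxPoints(bb),z);d=q[1]-q[0];e=q[2]-q[1]
            print('wood',bb[0],z,q.mean(0).round(4),np.linalg.norm(d).round(4),np.linalg.norm(e).round(4),np.degrees(np.arctan2(d[1],d[0])).round(1),np.degrees(np.arctan2(e[1],e[0])).round(1))
# grey wells
```

```text
(254.0, 262.2) 10.01391887664795 274.5 eqd mm 34.772761188911986 {0.015: [0.4349, 0.0717], 0.032: [0.4354, 0.0714], 0.033: [0.4354, 0.0713], 0.038: [0.4356, 0.0713]}
(163.5, 251.7) 9.741930961608887 268.5 eqd mm 34.39063133365407 {0.015: [0.4513, 0.2432], 0.032: [0.4515, 0.2398], 0.033: [0.4515, 0.2396], 0.038: [0.4516, 0.2386]}
(314.0, 233.5) 8.381627082824707 174.5 eqd mm 27.724627460157635 {0.015: [0.4906, -0.0408], 0.032: [0.4901, -0.0391], 0.033: [0.4901, -0.039], 0.038: [0.4899, -0.0385]}
(265.0, 217.8) 8.440481185913086 191.0 eqd mm 29.005789250293844 {0.015: [0.5188, 0.0523], 0.032: [0.5178, 0.0524], 0.033: [0.5177, 0.0524], 0.038: [0.5174, 0.0524]}
(210.3, 225.4) 20.03526496887207 823.0 eqd mm 60.20990211201831 {0.015: [0.5026, 0.1558], 0.032: [0.5019, 0.154], 0.033: [0.5018, 0.1539], 0.038: [0.5016, 0.1533]}
block [0.50397086 0.15556913 0.015     ] 0.05677713492917792 0.05627701244355481 -56.54938825677899
(207.5, 194.0) 30.10408592224121 228.0 eqd mm 31.69096231742097 {0.015: [0.5624, 0.1628], 0.032: [0.5606, 0.1608], 0.033: [0.5605, 0.1607], 0.038: [0.56, 0.1602]}
(269.9,
[... 349 characters left out ...]
5.9
wood (383.873046875, 184.652099609375) 0.014 [ 0.5865 -0.1756  0.014 ] 0.186 0.0667 -64.2 -155.9
wood (164.87838745117188, 172.770263671875) 0.009 [0.6033 0.2476 0.009 ] 0.0997 0.0995 -52.4 -142.6
wood (164.87838745117188, 172.770263671875) 0.012 [0.6029 0.2469 0.012 ] 0.0994 0.0992 -52.4 -142.6
wood (164.87838745117188, 172.770263671875) 0.014 [0.6026 0.2465 0.014 ] 0.0991 0.099 -52.4 -142.6
wood (270.09185791015625, 136.1458740234375) 0.009 [0.6788 0.0445 0.009 ] 0.188 0.0681 -56.2 -148.1
wood (270.09185791015625, 136.1458740234375) 0.012 [0.6781 0.0445 0.012 ] 0.1874 0.0679 -56.2 -148.1
wood (270.09185791015625, 136.1458740234375) 0.014 [0.6777 0.0446 0.014 ] 0.187 0.0678 -56.2 -148.1
```

Run:
```python
from h import *
c=calibration('top'); im=cv2.imread('pics/top0.png').astype(int)
B,G,Rr=im[...,0],im[...,1],im[...,2]
m=((B-Rr>3)&(G>85)&(G<160)).astype(np.uint8)
m=cv2.morphologyEx(m,cv2.MORPH_OPEN,np.ones((3,3)))
cs,_=cv2.findContours(m,cv2.RETR_EXTERNAL,cv2.CHAIN_APPROX_NONE)
for k in cs:
    a=cv2.contourArea(k); bb=cv2.minAreaRect(k)
    if a>200 and bb[0][0]>220 and 90<bb[0][1]<230: 
        M=cv2.moments(k);p=(M['m10']/M['m00'],M['m01']/M['m00'])
        print(a,np.round(p,1),np.round(bb[0],1),bb[1],cast(c,bb[0],.006)[0].round(4))
s=calibration('side')
for n,P in dict(potA=(.4515,.2396),potB=(.4354,.0713),r1=(.5178,.0524),r2=(.49,-.0388),home=(.6755,.0456)).items():
    print(n,proj(s,[[*P,0],[*P,.032],[*P,.038]]).round(1).tolist())
i=cv2.imread('pics/side0.png');cv2.imwrite('pics/side0a.png',cv2.resize(i[130:280,160:360],None,fx=4,fy=4,interpolation=cv2.INTER_CUBIC))
```

```text
630.5 [355.9 197.1] [356. 197.] (25.702238082885742, 26.540353775024414) [ 0.5623 -0.1224  0.006 ]
306.0 [380.4 184.9] [383.4 183.8] (25.938386917114258, 25.938386917114258) [ 0.5888 -0.1759  0.006 ]
593.5 [411.  171.2] [411.1 171.2] (25.491174697875977, 25.043960571289062) [ 0.6145 -0.2306  0.006 ]
317.0 [243.8 152.4] [244.  152.5] (19.0, 20.0) [0.6457 0.0952 0.006 ]
307.0 [295.4 119.6] [295.  119.5] (19.0, 20.0) [ 0.7131 -0.0034  0.006 ]
potA [[310.2, 270.2], [312.4, 258.5], [312.9, 256.2]]
potB [[309.6, 207.6], [311.4, 196.0], [311.8, 193.8]]
r1 [[270.3, 200.9], [271.1, 189.3], [271.3, 187.1]]
r2 [[281.1, 175.1], [282.1, 163.9], [282.3, 161.8]]
home [[196.8, 197.2], [195.9, 185.6], [195.7, 183.4]]
```

View pics/side0a.png

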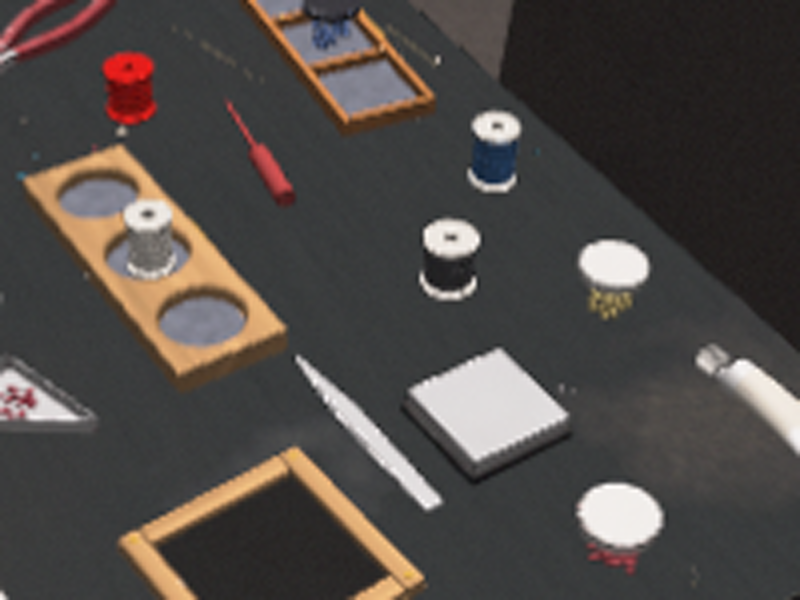

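Run:
```python
from h import *
t=calibration('top');s=calibration('side')
def tri(a,b):
    A0=t['xyz'];A=cast(t,a,0)[0]-A0;B0=s['xyz'];B=cast(s,b,0)[0]-B0
    A/=np.linalg.norm(A);B/=np.linalg.norm(B)
    x=np.linalg.lstsq(np.c_[A,-B],B0-A0,rcond=None)[0]
    p,q=A0+A*x[0],B0+B*x[1];return ((p+q)/2).round(4),(np.linalg.norm(p-q)*1000).round(1)
print('reel_a',tri((314.4,233.5),(284,161.7)));print('reel_b',tri((265,217.6),(273,189.5)))
print('potA',tri((163.5,251.7),(620/4+160,515/4+130)));print('potB',tri((254,262.2),(614/4+160,265/4+130)))
print('home',tri((269.9,133.2),(197,183.5)))
for p in [(238,97),(322,52),(222,72),(305,20)]: print(cast(t,p,.03)[0].round(3), proj(s,[cast(t,p,z)[0] for z in (0,.03,.06,.1)]).round(0).tolist())
for n in('side','top'):
    i=cv2.imread(f'pics/{n}0.png'); j=i[130:250,60:220] if n=='side' else i[10:130,200:360]
    cv2.imwrite(f'pics/{n}0w.png',cv2.resize(j,None,fx=5,fy=5,interpolation=cv2.INTER_CUBIC))
```

```text
reel_a (array([ 0.488 , -0.0389,  0.0384]), np.float64(3.8))
reel_b (array([0.516 , 0.0527, 0.0322]), np.float64(4.4))
potA (array([0.4494, 0.2401, 0.0324]), np.float64(4.5))
potB (array([0.4333, 0.0717, 0.0322]), np.float64(4.3))
home (array([0.675 , 0.0458, 0.0385]), np.float64(4.4))
[0.749 0.108 0.03 ] [[153.0, 217.0], [156.0, 205.0], [159.0, 193.0], [163.0, 176.0]]
[ 0.843 -0.054  0.03 ] [[126.0, 167.0], [129.0, 158.0], [132.0, 148.0], [136.0, 134.0]]
[0.799 0.14  0.03 ] [[124.0, 228.0], [127.0, 216.0], [131.0, 203.0], [135.0, 186.0]]
[ 0.909 -0.02   0.03 ] [[94.0, 176.0], [97.0, 166.0], [100.0, 156.0], [105.0, 141.0]]
```

View pics/side0w.png

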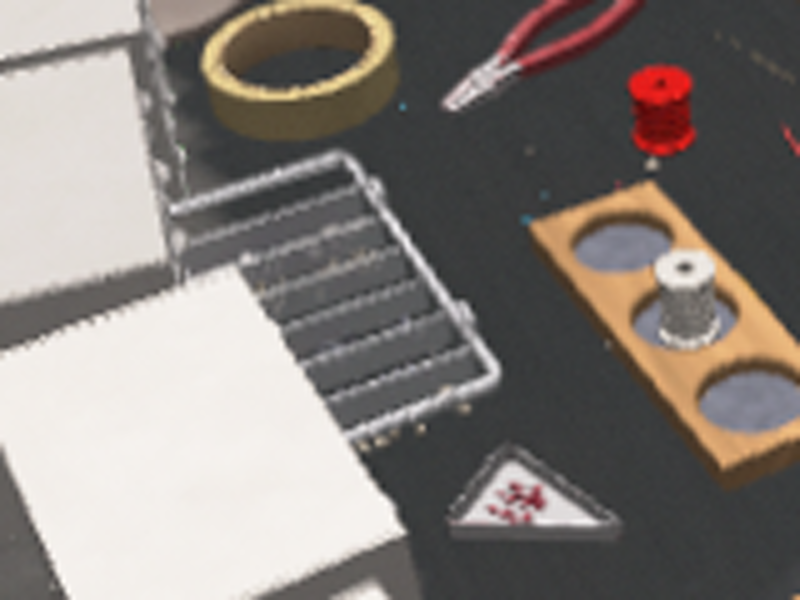

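View pics/top0w.png

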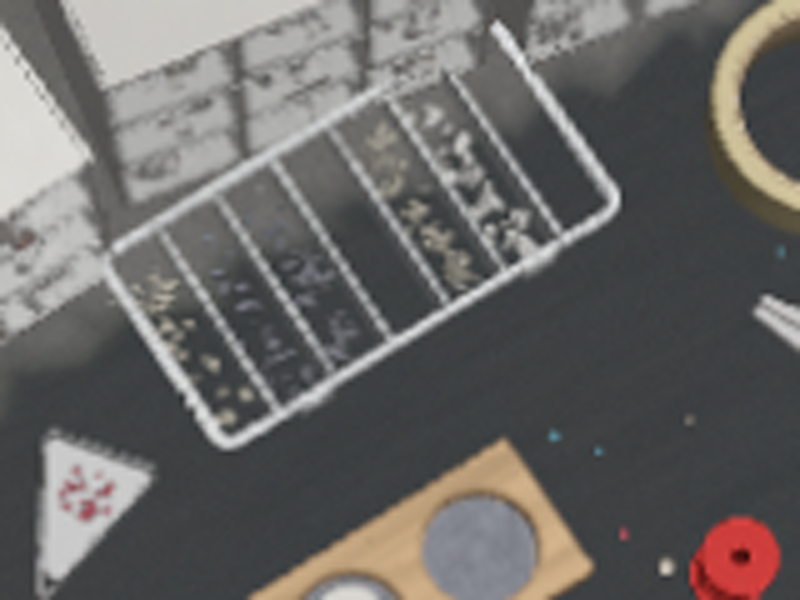

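Request:
carry_out(
  steps=[
    {"xyz":[22.1,-57.5,0],"rot":[0,0,-29]},
    {"xyz":[22.1,-57.5,0],"rot":[0,0,-29]},
    {"xyz":[22.1,-57.5,0],"rot":[0,0,-29]},
    {"xyz":[22.1,-57.5,0],"rot":[0,0,-29]},
    {"xyz":[22.1,-57.5,0],"rot":[0,0,-29]},
    {"xyz":[22.1,-57.5,0],"rot":[0,0,-29]},
    {"xyz":[22.1,-57.5,0],"rot":[0,0,-29]},
    {"xyz":[22.1,-57.5,0],"rot":[0,0,-29]},
    {"xyz":[22.1,-57.5,0],"rot":[0,0,-29]},
    {"xyz":[22.1,-57.5,0],"rot":[0,0,-29]},
  ],
  grip=1,
  force=15,
)

```text
t: 1.15
tool_pos: [0.4479, 0.0679, 0.2356]
orientation: [3.001, 0.93, 0.001]
force: [0.8, 0.4, 0.1]
opening: 0.093
```

Request:
carry_out(
  steps=[
    {"xyz":[4.2,-10.8,-6],"rot":[0,0,0]},
    {"xyz":[4.2,-10.8,-6],"rot":[0,0,0]},
    {"xyz":[4.2,-10.8,-11],"rot":[0,0,0]},
    {"xyz":[4.2,-10.8,-11],"rot":[0,0,0]},
    {"xyz":[4.2,-10.8,-11],"rot":[0,0,0]},
    {"xyz":[4.2,-10.8,-11],"rot":[0,0,0]},
    {"xyz":[4.2,-10.8,-11],"rot":[0,0,0]},
  ],
)

```text
t: 1.85
tool_pos: [0.4908, -0.0376, 0.1275]
orientation: [2.999, 0.931, 0.004]
force: [0.2, -0.3, 1.1]
opening: 0.0928
```

```bash
cat > snap.py <<'E'
from h import *
import sys
tag=sys.argv[1]
s=read_state();print(s['t'],s['tool_pos'].round(4),s['orientation'].round(3),s['force'].round(1),round(s['opening'],4))
for n in sys.argv[2:]:
    c=calibration(n);print(c['xyz'].round(4),c['attitude'].round(4));cv2.imwrite(f'pics/{n}{tag}.png',read_camera(n)[:,:,::-1])
E
python3 snap.py 1 wrist
```

```text
1.85 [ 0.4908 -0.0376  0.1275] [2.999 0.931 0.004] [ 0.2 -0.3  1.1] 0.0928
[0.452  0.0177 0.2764] [2.7769 0.8602 0.1077]
```

View pics/wrist1.png

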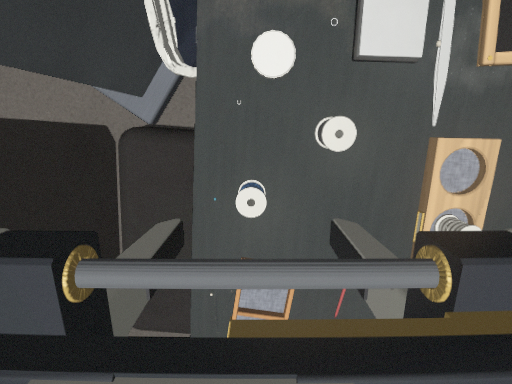

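Run:
```python
from h import *
c=calibration('wrist')
for n,p,z in [('a',(251,202),.038),('b',(339,133.5),.032),('potB',(273.5,54),.033),('rackwell',(461,171),.006)]: print(n,cast(c,p,z)[0].round(4))
```

```text
a [ 0.4862 -0.04    0.038 ]
b [0.5152 0.0519 0.032 ]
potB [0.4325 0.0713 0.033 ]
rackwell [0.6454 0.0969 0.006 ]
```

Request:
carry_out(
  steps=[
    {"xyz":[-0.3,-0.1,-4],"rot":[0,0,0]},
    {"xyz":[-0.3,-0.1,-8],"rot":[0,0,0]},
    {"xyz":[-0.3,-0.1,-9.6],"rot":[0,0,0]},
    {"xyz":[-0.3,-0.1,-9.6],"rot":[0,0,0]},
    {"xyz":[-0.3,-0.1,-9.6],"rot":[0,0,0]},
    {"xyz":[-0.3,-0.1,-9.6],"rot":[0,0,0]},
  ],
)

```text
t: 2.5
tool_pos: [0.4887, -0.0391, 0.032]
orientation: [2.999, 0.93, 0.005]
force: [0.4, 0.3, -0.3]
opening: 0.0928
```

Request:
carry_out(
  steps=[
    {"xyz":[0,0,0],"rot":[0,0,0]},
    {"xyz":[0,0,0],"rot":[0,0,0]},
    {"xyz":[0,0,0],"rot":[0,0,0]},
    {"xyz":[0,0,0],"rot":[0,0,0]},
    {"xyz":[0,0,0],"rot":[0,0,0]},
    {"xyz":[0,0,0],"rot":[0,0,0]},
    {"xyz":[0,0,0],"rot":[0,0,0]},
    {"xyz":[0,0,0],"rot":[0,0,0]},
  ],
  grip=0.1,
  force=15,
)

```text
t: 3.3
tool_pos: [0.4867, -0.0391, 0.0296]
orientation: [-3.001, -0.93, 0.0]
force: [0.6, -0.2, -0.6]
opening: 0.0338
```

Request:
carry_out(
  steps=[
    {"xyz":[0,0,0],"rot":[0,0,0]},
    {"xyz":[0,0,0],"rot":[0,0,0]},
    {"xyz":[0,0,0],"rot":[0,0,0]},
  ],
)

```text
t: 3.6
tool_pos: [0.4867, -0.0391, 0.0296]
orientation: [-3.001, -0.93, 0.0]
force: [-0.5, -0.4, -0.8]
opening: 0.0275
```

Request:
carry_out(
  steps=[
    {"xyz":[0,0,2],"rot":[0,0,0]},
    {"xyz":[0,0,6],"rot":[0,0,0]},
    {"xyz":[0,0,8],"rot":[0,0,0]},
    {"xyz":[0,0,8],"rot":[0,0,0]},
  ],
)

```text
t: 4.0
tool_pos: [0.4894, -0.0395, 0.1134]
orientation: [2.998, 0.929, 0.009]
force: [0.8, -1.1, -0.8]
opening: 0.0273
```

```bash
python3 snap.py 2 wrist side
```

```text
4.0 [ 0.4894 -0.0395  0.1134] [2.998 0.929 0.009] [ 0.8 -1.1 -0.8] 0.0273
[0.4501 0.0159 0.2621] [2.7753 0.858  0.1125]
[0.5682 0.7082 0.5713] [ 0.0298 -2.8312  1.3366]
```

View pics/side2.png

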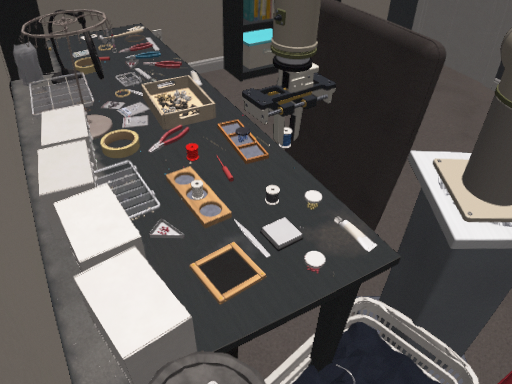

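View pics/wrist2.png

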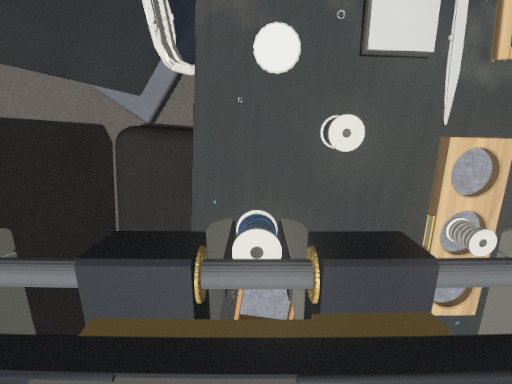

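Request:
carry_out(
  steps=[
    {"xyz":[22.3,3.6,0],"rot":[0,0,0]},
    {"xyz":[22.3,3.6,0],"rot":[0,0,0]},
    {"xyz":[22.3,3.6,0],"rot":[0,0,0]},
    {"xyz":[22.3,3.6,0],"rot":[0,0,0]},
    {"xyz":[22.3,3.6,0],"rot":[0,0,0]},
    {"xyz":[22.3,3.6,0],"rot":[0,0,0]},
    {"xyz":[22.3,3.6,0],"rot":[0,0,0]},
    {"xyz":[22.3,3.6,0],"rot":[0,0,0]},
  ],
)

```text
t: 4.9
tool_pos: [0.7082, -0.0032, 0.1081]
orientation: [-3.0, -0.929, 0.004]
force: [-0.3, -0.1, 0.0]
opening: 0.0272
```

```bash
python3 snap.py 3 wrist
```

```text
4.9 [ 0.7082 -0.0032  0.1081] [-3.    -0.929  0.004] [-0.3 -0.1  0. ] 0.0272
[0.6702 0.0521 0.2572] [2.7793 0.8602 0.1002]
```

View pics/wrist3.png

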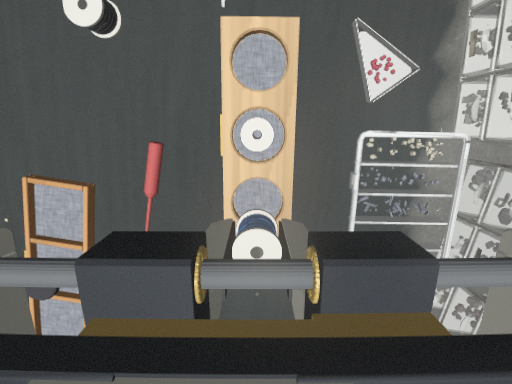

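Run:
```python
from h import *
s=read_state();print(s['tool_pos'].round(4))
c=calibration('wrist')
a=cast(c,(259,60),.006)[0];m=cast(c,(257.5,134.5),.006)[0];print(a.round(4),m.round(4),'far from axis',(a+(m-a)*2).round(4), (m+(m-a)/np.linalg.norm(m-a)*.06).round(4), np.linalg.norm(m-a))
# held reel top at 257,252 with top height: TCP z + .007
print('reel top',cast(c,(257,252),s['tool_pos'][2]+.007)[0].round(4))
print('home top', cast(c,(257.5,134.5),.039)[0].round(4), 'r_b',cast(c,(83,5),.032)[0].round(4))
```

```text
[ 0.7084 -0.0033  0.1088]
[0.6415 0.0969 0.006 ] [0.6751 0.0456 0.006 ] far from axis [ 0.7087 -0.0056  0.006 ] [ 0.708  -0.0045  0.006 ] 0.061241577265262886
reel top [ 0.7087 -0.0042  0.1158]
home top [0.6745 0.0465 0.039 ] r_b [0.5162 0.0516 0.032 ]
```

Request:
carry_out(
  steps=[
    {"xyz":[0,-0.1,-4],"rot":[0,0,0]},
    {"xyz":[0,-0.1,-6],"rot":[0,0,0]},
    {"xyz":[0,-0.1,-7],"rot":[0,0,0]},
    {"xyz":[0,-0.1,-7.3],"rot":[0,0,0]},
    {"xyz":[0,-0.1,-7.3],"rot":[0,0,0]},
    {"xyz":[0,-0.1,-7.3],"rot":[0,0,0]},
    {"xyz":[0,-0.1,-7.3],"rot":[0,0,0]},
  ],
)

```text
t: 5.65
tool_pos: [0.7109, -0.0042, 0.0386]
orientation: [3.0, 0.929, 0.004]
force: [0.9, 0.3, 0.1]
opening: 0.0274
```

```bash
python3 snap.py 4 wrist top
```

```text
5.65 [ 0.7109 -0.0042  0.0386] [3.    0.929 0.004] [0.9 0.3 0.1] 0.0274
[0.6721 0.0511 0.1874] [2.7773 0.8591 0.1076]
[0.4621 0.0541 0.9583] [-2.1797  2.1438 -0.1166]
```

View pics/wrist4.png

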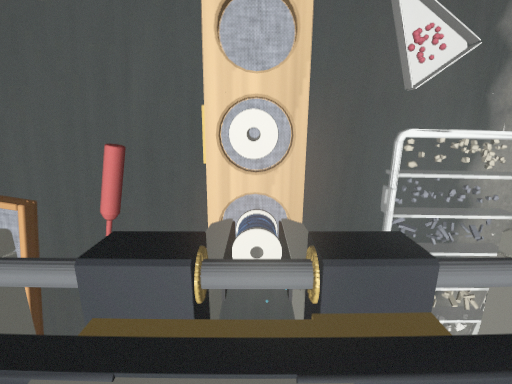

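Request:
carry_out(
  steps=[
    {"xyz":[0,0,-0.3],"rot":[0,0,0]},
    {"xyz":[0,0,-0.3],"rot":[0,0,0]},
    {"xyz":[0,0,-0.3],"rot":[0,0,0]},
  ],
)

```text
t: 6.05
tool_pos: [0.7099, -0.0041, 0.0336]
orientation: [3.001, 0.93, 0.0]
force: [0.0, 0.4, -0.3]
opening: 0.0274
```

Request:
carry_out(
  steps=[
    {"xyz":[0,0,0],"rot":[0,0,0]},
    {"xyz":[0,0,0],"rot":[0,0,0]},
    {"xyz":[0,0,0],"rot":[0,0,0]},
    {"xyz":[0,0,0],"rot":[0,0,0]},
  ],
  grip=0.55,
)

```text
t: 6.45
tool_pos: [0.7097, -0.0041, 0.0336]
orientation: [-3.001, -0.93, 0.0]
force: [-0.4, -0.3, -0.2]
opening: 0.05
```

Request:
carry_out(
  steps=[
    {"xyz":[0,0,3],"rot":[0,0,0]},
    {"xyz":[0,0,8],"rot":[0,0,0]},
    {"xyz":[-4,1.2,8],"rot":[0,0,0]},
    {"xyz":[-19.4,5.6,8],"rot":[0,0,0]},
    {"xyz":[-19.4,5.6,8],"rot":[0,0,0]},
    {"xyz":[-19.4,5.6,8],"rot":[0,0,0]},
    {"xyz":[-19.4,5.6,8],"rot":[0,0,0]},
    {"xyz":[-19.4,5.6,8],"rot":[0,0,0]},
    {"xyz":[-19.4,5.6,8],"rot":[0,0,0]},
    {"xyz":[-19.4,5.6,8],"rot":[0,0,0]},
  ],
  grip=0.7,
)

```text
t: 7.45
tool_pos: [0.5179, 0.0515, 0.1146]
orientation: [3.0, 0.929, 0.003]
force: [0.6, -0.7, 0.2]
opening: 0.0648
```

```bash
python3 snap.py 5 wrist top
```

```text
7.45 [0.5179 0.0515 0.1146] [3.    0.929 0.003] [ 0.6 -0.7  0.2] 0.0648
[0.4792 0.1068 0.2635] [2.7778 0.8584 0.107 ]
[0.4621 0.0541 0.9583] [-2.1797  2.1438 -0.1166]
```

View pics/wrist5.png

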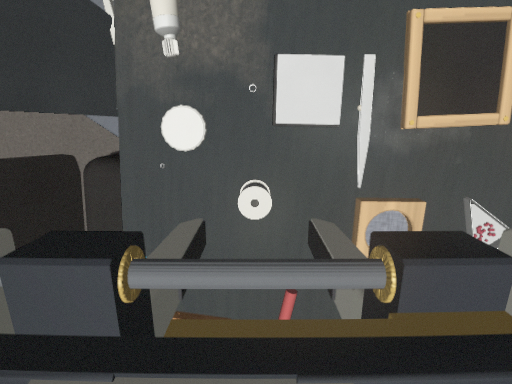

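View pics/top5.png

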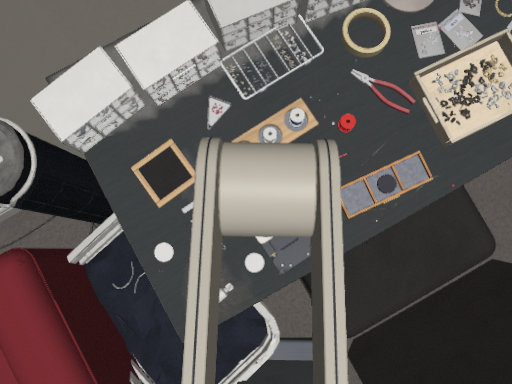

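Run:
```python
from h import *
c=calibration('wrist')
print(cast(c,(255,203),.032)[0].round(4),'potB',cast(c,(184,128.5),.033)[0].round(4))
q=cast(c,[(278,54.5),(344,54.5),(341,125),(275,125)],.015);print(q.round(4),q.mean(0).round(4))
q=cast(c,[(421.5,22),(421.5,116)],.009);print(q.round(4))
```

```text
[0.5146 0.0522 0.032 ] potB [0.4322 0.0716 0.033 ]
[[0.4616 0.1632 0.015 ]
 [0.5063 0.1941 0.015 ]
 [0.5393 0.1481 0.015 ]
 [0.4921 0.1157 0.015 ]] [0.4998 0.1553 0.015 ]
[[0.5445 0.2534 0.009 ]
 [0.5951 0.1963 0.009 ]]
```

Request:
carry_out(
  steps=[
    {"xyz":[-0.1,0,-4],"rot":[0,0,0]},
    {"xyz":[-0.1,0,-7.5],"rot":[0,0,0]},
    {"xyz":[-0.1,0,-8.5],"rot":[0,0,0]},
    {"xyz":[-0.1,0,-8.5],"rot":[0,0,0]},
    {"xyz":[-0.1,0,-8.5],"rot":[0,0,0]},
    {"xyz":[-0.1,0,-8.5],"rot":[0,0,0]},
  ],
)

```text
t: 8.15
tool_pos: [0.5167, 0.0519, 0.0308]
orientation: [3.0, 0.929, 0.005]
force: [0.0, 0.0, 0.7]
opening: 0.065
```

Request:
carry_out(
  steps=[
    {"xyz":[0,0,0],"rot":[0,0,0]},
    {"xyz":[0,0,0],"rot":[0,0,0]},
    {"xyz":[0,0,0],"rot":[0,0,0]},
    {"xyz":[0,0,0],"rot":[0,0,0]},
    {"xyz":[0,0,0],"rot":[0,0,0]},
    {"xyz":[0,0,0],"rot":[0,0,0]},
    {"xyz":[0,0,0],"rot":[0,0,0]},
    {"xyz":[0,0,0],"rot":[0,0,0]},
  ],
  grip=0.1,
  force=15,
)

```text
t: 8.95
tool_pos: [0.5148, 0.0519, 0.0287]
orientation: [-3.001, -0.93, -0.0]
force: [-0.8, 0.1, 1.7]
opening: 0.029
```

Request:
carry_out(
  steps=[
    {"xyz":[0,0,3],"rot":[0,0,0]},
    {"xyz":[0,0,7],"rot":[0,0,0]},
    {"xyz":[3,1,8],"rot":[0,0,0]},
    {"xyz":[12.7,4.4,8],"rot":[0,0,0]},
    {"xyz":[12.7,4.4,8],"rot":[0,0,0]},
    {"xyz":[12.7,4.4,8],"rot":[0,0,0]},
    {"xyz":[12.7,4.4,8],"rot":[0,0,0]},
    {"xyz":[12.7,4.4,8],"rot":[0,0,0]},
    {"xyz":[12.7,4.4,8],"rot":[0,0,0]},
  ],
)

```text
t: 9.85
tool_pos: [0.6409, 0.0955, 0.1092]
orientation: [3.001, 0.929, 0.0]
force: [-0.1, 0.3, -1.0]
opening: 0.0295
```

Request:
carry_out(
  steps=[
    {"xyz":[0,0,-4],"rot":[0,0,0]},
    {"xyz":[0,0,-5],"rot":[0,0,0]},
    {"xyz":[0,0,-5],"rot":[0,0,0]},
    {"xyz":[0,0,-5],"rot":[0,0,0]},
  ],
)

```text
t: 10.25
tool_pos: [0.6417, 0.0958, 0.0597]
orientation: [3.001, 0.929, 0.001]
force: [0.0, 0.7, 0.4]
opening: 0.0295
```

```bash
python3 snap.py 6 wrist side
```

```text
10.25 [0.6417 0.0958 0.0597] [3.001e+00 9.290e-01 1.000e-03] [0.  0.7 0.4] 0.0295
[0.6033 0.1511 0.2087] [2.7783 0.8594 0.1045]
[0.5682 0.7082 0.5713] [ 0.0298 -2.8312  1.3366]
```

View pics/wrist6.png

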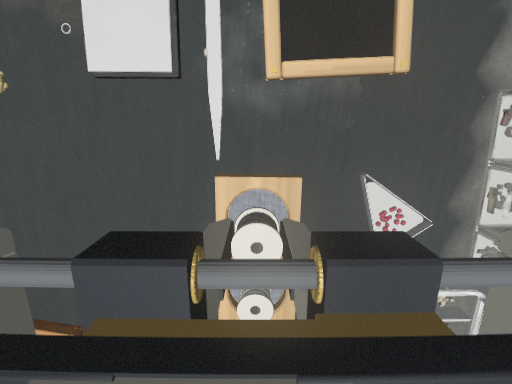

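View pics/side6.png

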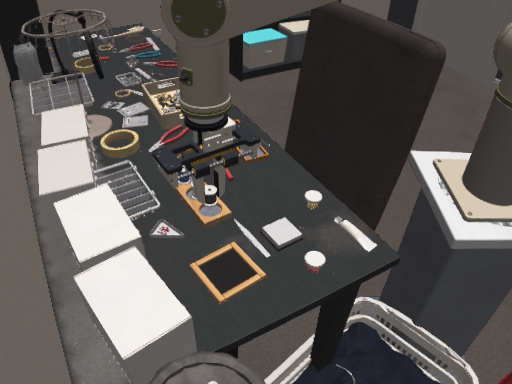

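Run:
```python
from h import *
c=calibration('wrist')
e=cast(c,(258,188.5),.014)[0]; b=cast(c,(258,178),.014)[0];u=np.array([.0677,-.0991])/.12
print(e.round(4),'centre from edge',(e[:2]+u*.023).round(4),'from rack end',(b[:2]+u*.032).round(4)); print(cast(c,(257,247),.0597+.003)[0].round(4))
```

```text
[0.6305 0.1151 0.014 ] centre from edge [0.6434 0.0961] from rack end [0.6442 0.095 ]
[0.6427 0.0956 0.0627]
```

Request:
carry_out(
  steps=[
    {"xyz":[0.1,0,-2],"rot":[0,0,0]},
    {"xyz":[0.1,0,-2.5],"rot":[0,0,0]},
    {"xyz":[0.1,0,-2.6],"rot":[0,0,0]},
    {"xyz":[0.1,0,-2.6],"rot":[0,0,0]},
    {"xyz":[0.1,0,-2.6],"rot":[0,0,0]},
  ],
)

```text
t: 10.85
tool_pos: [0.6432, 0.096, 0.0335]
orientation: [3.001, 0.93, 0.002]
force: [-0.7, -0.6, -0.0]
opening: 0.0293
```

Request:
carry_out(
  steps=[
    {"xyz":[0,0,0],"rot":[0,0,0]},
    {"xyz":[0,0,0],"rot":[0,0,0]},
    {"xyz":[0,0,0],"rot":[0,0,0]},
    {"xyz":[0,0,0],"rot":[0,0,0]},
  ],
  grip=0.55,
)

```text
t: 11.25
tool_pos: [0.6428, 0.0959, 0.0327]
orientation: [3.001, 0.93, 0.0]
force: [-0.7, 0.7, 0.2]
opening: 0.0506
```

Request:
carry_out(
  steps=[
    {"xyz":[0,0,3],"rot":[0,0,0]},
    {"xyz":[0,0,8],"rot":[0,0,0]},
    {"xyz":[-4,-0.5,8],"rot":[0,0,-4]},
    {"xyz":[-20.9,-2.4,8],"rot":[0,0,-8.7]},
    {"xyz":[-20.9,-2.4,8],"rot":[0,0,-8.7]},
    {"xyz":[-20.9,-2.4,8],"rot":[0,0,-8.7]},
    {"xyz":[-20.9,-2.4,8],"rot":[0,0,-8.7]},
    {"xyz":[-20.9,-2.4,8],"rot":[0,0,-8.7]},
    {"xyz":[-20.9,-2.4,8],"rot":[0,0,-8.7]},
    {"xyz":[-20.9,-2.4,8],"rot":[0,0,-8.7]},
  ],
  grip=0.8,
)

```text
t: 12.25
tool_pos: [0.4352, 0.072, 0.1133]
orientation: [3.063, 0.699, 0.003]
force: [0.2, -0.3, -0.6]
opening: 0.0746
```

```bash
python3 snap.py 7 wrist side
```

```text
12.25 [0.4352 0.072  0.1133] [3.063e+00 6.990e-01 3.000e-03] [ 0.2 -0.3 -0.6] 0.0746
[0.4052 0.1323 0.2622] [2.8314 0.6452 0.0803]
[0.5682 0.7082 0.5713] [ 0.0298 -2.8312  1.3366]
```

View pics/wrist7.png

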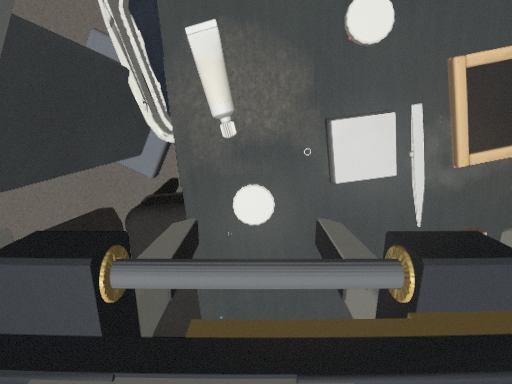

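View pics/side7.png

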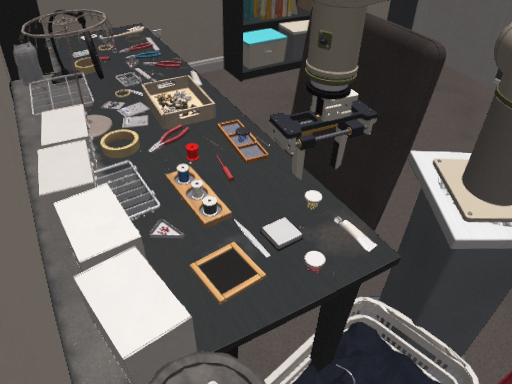

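Request:
carry_out(
  steps=[
    {"xyz":[0,0,-4],"rot":[0,0,0]},
    {"xyz":[0,0,-7.5],"rot":[0,0,0]},
    {"xyz":[0,0,-8.2],"rot":[0,0,0]},
    {"xyz":[0,0,-8.2],"rot":[0,0,0]},
    {"xyz":[0,0,-8.2],"rot":[0,0,0]},
    {"xyz":[0,0,-8.2],"rot":[0,0,0]},
  ],
)

```text
t: 12.95
tool_pos: [0.4356, 0.072, 0.0326]
orientation: [3.062, 0.699, 0.005]
force: [0.2, 0.4, 0.1]
opening: 0.0749
```

Request:
carry_out(
  steps=[
    {"xyz":[0,0,0],"rot":[0,0,0]},
    {"xyz":[0,0,0],"rot":[0,0,0]},
    {"xyz":[0,0,0],"rot":[0,0,0]},
    {"xyz":[0,0,0],"rot":[0,0,0]},
    {"xyz":[0,0,0],"rot":[0,0,0]},
    {"xyz":[0,0,0],"rot":[0,0,0]},
    {"xyz":[0,0,0],"rot":[0,0,0]},
    {"xyz":[0,0,0],"rot":[0,0,0]},
  ],
  grip=0.1,
  force=15,
)

```text
t: 13.75
tool_pos: [0.4337, 0.0719, 0.0307]
orientation: [3.063, 0.699, -0.0]
force: [-1.0, 0.4, 2.1]
opening: 0.035
```

Request:
carry_out(
  steps=[
    {"xyz":[0,0,2],"rot":[0,0,0]},
    {"xyz":[0,0,6],"rot":[0,0,0]},
    {"xyz":[0,0,8],"rot":[0,0,0]},
    {"xyz":[0,0,8],"rot":[0,0,0]},
  ],
)

```text
t: 14.15
tool_pos: [0.4364, 0.0721, 0.1141]
orientation: [3.062, 0.699, 0.01]
force: [0.1, -0.7, 0.1]
opening: 0.0349
```

```bash
python3 snap.py 8 wrist
```

```text
14.15 [0.4364 0.0721 0.1141] [3.062 0.699 0.01 ] [ 0.1 -0.7  0.1] 0.0349
[0.4057 0.1323 0.2629] [2.8306 0.6444 0.0872]
```

View pics/wrist8.png

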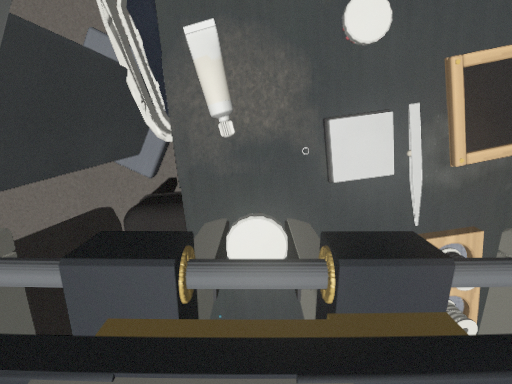

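Request:
carry_out(
  steps=[
    {"xyz":[17.8,-30.2,0],"rot":[0,0,0]},
    {"xyz":[17.8,-30.2,0],"rot":[0,0,0]},
    {"xyz":[17.8,-30.2,0],"rot":[0,0,0]},
    {"xyz":[17.8,-30.2,0],"rot":[0,0,0]},
    {"xyz":[17.8,-30.2,0],"rot":[0,0,0]},
    {"xyz":[17.8,-30.2,0],"rot":[0,0,0]},
    {"xyz":[17.8,-30.2,0],"rot":[0,0,0]},
    {"xyz":[17.8,-30.2,0],"rot":[0,0,0]},
    {"xyz":[17.8,-30.2,0],"rot":[0,0,0]},
    {"xyz":[17.8,-30.2,0],"rot":[0,0,0]},
  ],
)

```text
t: 15.2
tool_pos: [0.6107, -0.229, 0.1089]
orientation: [-3.061, -0.699, 0.003]
force: [-0.0, 0.9, -0.2]
opening: 0.0351
```

Request:
carry_out(
  steps=[
    {"xyz":[0,0,-3],"rot":[0,0,0]},
    {"xyz":[0,0,-4],"rot":[0,0,0]},
    {"xyz":[0,0,-4],"rot":[0,0,0]},
    {"xyz":[0,0,-4],"rot":[0,0,0]},
  ],
)

```text
t: 15.6
tool_pos: [0.6116, -0.2293, 0.0712]
orientation: [-3.062, -0.701, 0.0]
force: [0.6, 0.1, 0.1]
opening: 0.035
```

```bash
python3 snap.py 9 wrist top
```

```text
15.6 [ 0.6116 -0.2293  0.0712] [-3.062 -0.701  0.   ] [0.6 0.1 0.1] 0.035
[ 0.5819 -0.1691  0.2201] [2.8315 0.6469 0.0779]
[0.4621 0.0541 0.9583] [-2.1797  2.1438 -0.1166]
```

View pics/wrist9.png

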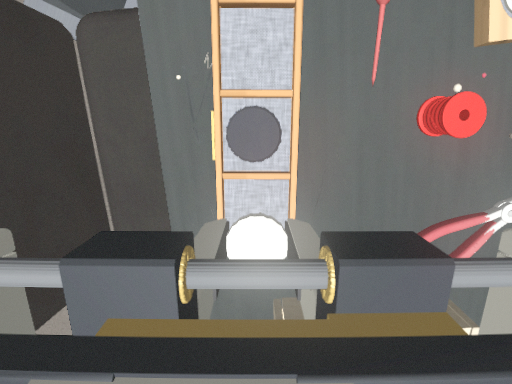

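View pics/top9.png

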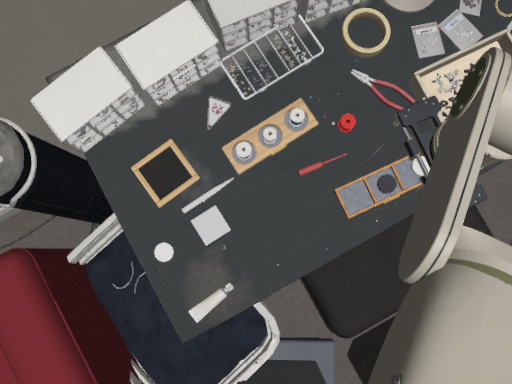

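Run:
```python
from h import *
c=calibration('wrist')
w=cast(c,[(257.5,93.5),(258,176)],.012)[:,:2];print(w.round(4),np.linalg.norm(w[1]-w[0]))
u=(w[1]-w[0])/np.linalg.norm(w[1]-w[0]);print('centre C',(w[1]+u*.03).round(4),'centre A',(w[0]-u*.03).round(4),'ang',np.degrees(np.arctan2(*u[::-1])))
print('pot',cast(c,(257,245),.0712+.003)[0].round(4))
```

```text
[[ 0.574  -0.1499]
 [ 0.6002 -0.2034]] 0.0595393729716984
centre C [ 0.6134 -0.2303] centre A [ 0.5608 -0.123 ] ang -63.875740562983964
pot [ 0.6117 -0.2294  0.0742]
```

Request:
carry_out(
  steps=[
    {"xyz":[0.1,-0.1,-2],"rot":[0,0,0]},
    {"xyz":[0.1,-0.1,-3],"rot":[0,0,0]},
    {"xyz":[0.1,-0.1,-3.6],"rot":[0,0,0]},
    {"xyz":[0.1,-0.1,-3.6],"rot":[0,0,0]},
    {"xyz":[0.1,-0.1,-3.6],"rot":[0,0,0]},
    {"xyz":[0.1,-0.1,-3.6],"rot":[0,0,0]},
  ],
)

```text
t: 16.3
tool_pos: [0.6132, -0.2313, 0.0354]
orientation: [3.062, 0.699, 0.001]
force: [0.4, -0.1, -0.5]
opening: 0.0347
```

Request:
carry_out(
  steps=[
    {"xyz":[0,0,0],"rot":[0,0,0]},
    {"xyz":[0,0,0],"rot":[0,0,0]},
    {"xyz":[0,0,0],"rot":[0,0,0]},
    {"xyz":[0,0,0],"rot":[0,0,0]},
  ],
  grip=0.65,
)

```text
t: 16.7
tool_pos: [0.6128, -0.2311, 0.0348]
orientation: [3.063, 0.699, 0.0]
force: [0.1, 0.5, 0.1]
opening: 0.0591
```

Request:
carry_out(
  steps=[
    {"xyz":[0,0,3],"rot":[0,0,0]},
    {"xyz":[0,0,8],"rot":[0,0,0]},
    {"xyz":[-1,3,8],"rot":[0,0,0]},
    {"xyz":[-16.3,47.1,8],"rot":[0,0,0]},
    {"xyz":[-16.3,47.1,8],"rot":[0,0,0]},
    {"xyz":[-16.3,47.1,8],"rot":[0,0,0]},
    {"xyz":[-16.3,47.1,8],"rot":[0,0,0]},
    {"xyz":[-16.3,47.1,8],"rot":[0,0,0]},
    {"xyz":[-16.3,47.1,8],"rot":[0,0,0]},
    {"xyz":[-16.3,47.1,8],"rot":[0,0,0]},
  ],
  grip=0.8,
)

```text
t: 17.7
tool_pos: [0.4872, 0.1313, 0.115]
orientation: [-3.063, -0.699, -0.001]
force: [1.6, 0.1, 0.1]
opening: 0.0744
```

Request:
carry_out(
  steps=[
    {"xyz":[-3.8,11,0],"rot":[0,0,0]},
    {"xyz":[-3.8,11,0],"rot":[0,0,0]},
    {"xyz":[-3.8,11,0],"rot":[0,0,0]},
    {"xyz":[-3.8,11,0],"rot":[0,0,0]},
    {"xyz":[-3.8,11,0],"rot":[0,0,0]},
    {"xyz":[-3.8,11,0],"rot":[0,0,0]},
  ],
)

```text
t: 18.3
tool_pos: [0.4505, 0.2386, 0.1146]
orientation: [3.063, 0.698, 0.0]
force: [-0.3, -0.5, 0.3]
opening: 0.0747
```

```bash
python3 snap.py 10 wrist side
```

```text
18.3 [0.4505 0.2386 0.1146] [3.063 0.698 0.   ] [-0.3 -0.5  0.3] 0.0747
[0.4208 0.299  0.2636] [2.8316 0.6441 0.0778]
[0.5682 0.7082 0.5713] [ 0.0298 -2.8312  1.3366]
```

View pics/wrist10.png

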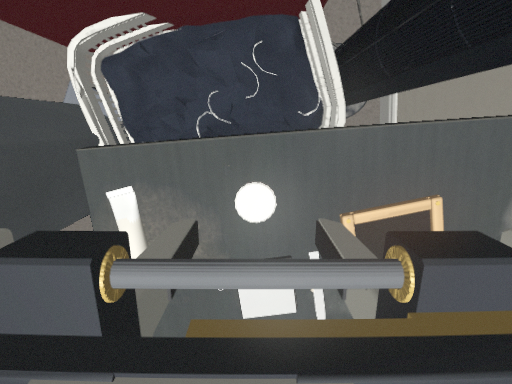

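View pics/side10.png

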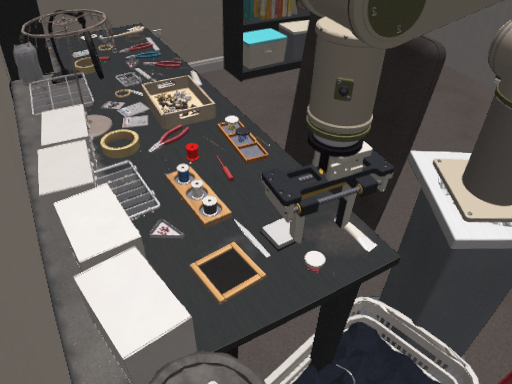

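Request:
carry_out(
  steps=[
    {"xyz":[0,0.1,-4],"rot":[0,0,0]},
    {"xyz":[0,0.1,-7.5],"rot":[0,0,0]},
    {"xyz":[0,0.1,-8.4],"rot":[0,0,0]},
    {"xyz":[0,0.1,-8.4],"rot":[0,0,0]},
    {"xyz":[0,0.1,-8.4],"rot":[0,0,0]},
    {"xyz":[0,0.1,-8.4],"rot":[0,0,0]},
  ],
)

```text
t: 19.0
tool_pos: [0.4518, 0.2411, 0.0328]
orientation: [-3.062, -0.699, -0.005]
force: [-0.6, 0.2, -0.3]
opening: 0.0744
```

Request:
carry_out(
  steps=[
    {"xyz":[0,0,0],"rot":[0,0,0]},
    {"xyz":[0,0,0],"rot":[0,0,0]},
    {"xyz":[0,0,0],"rot":[0,0,0]},
    {"xyz":[0,0,0],"rot":[0,0,0]},
    {"xyz":[0,0,0],"rot":[0,0,0]},
    {"xyz":[0,0,0],"rot":[0,0,0]},
    {"xyz":[0,0,0],"rot":[0,0,0]},
    {"xyz":[0,0,0],"rot":[0,0,0]},
  ],
  grip=0.1,
  force=15,
)

```text
t: 19.8
tool_pos: [0.45, 0.2406, 0.0306]
orientation: [-3.063, -0.699, 0.0]
force: [-0.1, -0.5, 0.3]
opening: 0.0349
```

Request:
carry_out(
  steps=[
    {"xyz":[0,0,2],"rot":[0,0,0]},
    {"xyz":[0,0,6],"rot":[0,0,0]},
    {"xyz":[0,0,8],"rot":[0,0,0]},
    {"xyz":[0,0,8],"rot":[0,0,0]},
  ],
)

```text
t: 20.2
tool_pos: [0.4526, 0.2416, 0.1144]
orientation: [-3.062, -0.699, -0.01]
force: [0.2, 0.1, -1.5]
opening: 0.0347
```

Request:
carry_out(
  steps=[
    {"xyz":[11.1,-36.4,0],"rot":[0,0,0]},
    {"xyz":[11.1,-36.4,0],"rot":[0,0,0]},
    {"xyz":[11.1,-36.4,0],"rot":[0,0,0]},
    {"xyz":[11.1,-36.4,0],"rot":[0,0,0]},
    {"xyz":[11.1,-36.4,0],"rot":[0,0,0]},
    {"xyz":[11.1,-36.4,0],"rot":[0,0,0]},
    {"xyz":[11.1,-36.4,0],"rot":[0,0,0]},
    {"xyz":[11.1,-36.4,0],"rot":[0,0,0]},
    {"xyz":[11.1,-36.4,0],"rot":[0,0,0]},
    {"xyz":[11.1,-36.4,0],"rot":[0,0,0]},
  ],
)

```text
t: 21.2
tool_pos: [0.5601, -0.1237, 0.1089]
orientation: [-3.062, -0.696, 0.003]
force: [-0.4, -0.8, -0.8]
opening: 0.0345
```

Request:
carry_out(
  steps=[
    {"xyz":[0,0,-3],"rot":[0,0,0]},
    {"xyz":[0,0,-4],"rot":[0,0,0]},
    {"xyz":[0,0,-4],"rot":[0,0,0]},
    {"xyz":[0,0,-4],"rot":[0,0,0]},
  ],
)

```text
t: 21.6
tool_pos: [0.5608, -0.1225, 0.0706]
orientation: [-3.062, -0.701, 0.001]
force: [0.1, -0.6, -0.1]
opening: 0.0351
```

```bash
python3 snap.py 11 wrist side
```

```text
21.6 [ 0.5608 -0.1225  0.0706] [-3.062e+00 -7.010e-01  1.000e-03] [ 0.1 -0.6 -0.1] 0.0351
[ 0.5311 -0.0623  0.2196] [2.8318 0.6475 0.0771]
[0.5682 0.7082 0.5713] [ 0.0298 -2.8312  1.3366]
```

View pics/wrist11.png

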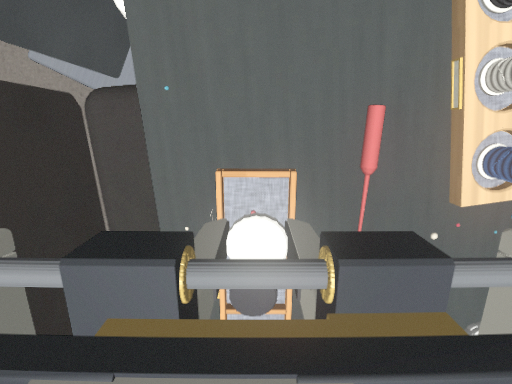

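View pics/side11.png

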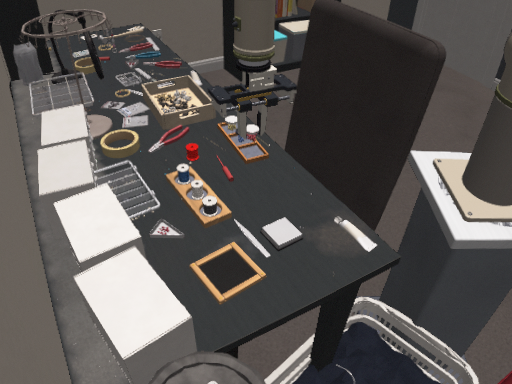

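Request:
carry_out(
  steps=[
    {"xyz":[0,0,-2],"rot":[0,0,0]},
    {"xyz":[0,0,-3],"rot":[0,0,0]},
    {"xyz":[0,0,-3.6],"rot":[0,0,0]},
    {"xyz":[0,0,-3.6],"rot":[0,0,0]},
    {"xyz":[0,0,-3.6],"rot":[0,0,0]},
    {"xyz":[0,0,-3.6],"rot":[0,0,0]},
  ],
)

```text
t: 22.3
tool_pos: [0.5615, -0.1236, 0.0354]
orientation: [3.062, 0.699, 0.001]
force: [0.8, -0.3, -0.0]
opening: 0.035
```

Request:
carry_out(
  steps=[
    {"xyz":[0,0,0],"rot":[0,0,0]},
    {"xyz":[0,0,0],"rot":[0,0,0]},
    {"xyz":[0,0,0],"rot":[0,0,0]},
    {"xyz":[0,0,0],"rot":[0,0,0]},
  ],
  grip=0.65,
)

```text
t: 22.7
tool_pos: [0.5611, -0.1234, 0.0348]
orientation: [3.063, 0.699, 0.0]
force: [0.3, -0.4, 0.2]
opening: 0.0594
```

Request:
carry_out(
  steps=[
    {"xyz":[0,0,3],"rot":[0,0,0]},
    {"xyz":[0,0,8],"rot":[0,0,0]},
    {"xyz":[-6,27.9,13],"rot":[0,0,-82]},
    {"xyz":[-6,27.9,13],"rot":[0,0,-82]},
    {"xyz":[-6,27.9,13],"rot":[0,0,-82]},
    {"xyz":[-6,27.9,13],"rot":[0,0,-82]},
    {"xyz":[-6,27.9,13],"rot":[0,0,-82]},
    {"xyz":[-6,27.9,13],"rot":[0,0,-82]},
    {"xyz":[-6,27.9,13],"rot":[0,0,-82]},
    {"xyz":[-6,27.9,13],"rot":[0,0,-82]},
  ],
  grip=1,
)

```text
t: 23.7
tool_pos: [0.5007, 0.1581, 0.1654]
orientation: [-2.957, 1.057, -0.001]
force: [0.6, 0.1, -0.0]
opening: 0.093
```

Request:
carry_out(
  steps=[
    {"xyz":[0,0,0],"rot":[0,0,-16.8]},
    {"xyz":[0,0,0],"rot":[0,0,-16.8]},
    {"xyz":[0,0,0],"rot":[0,0,-16.8]},
    {"xyz":[0,0,0],"rot":[0,0,-16.8]},
    {"xyz":[0,0,0],"rot":[0,0,-16.8]},
  ],
)

```text
t: 24.2
tool_pos: [0.501, 0.1555, 0.1646]
orientation: [-2.776, 1.47, 0.0]
force: [-0.4, -0.3, 0.2]
opening: 0.0927
```

```bash
python3 snap.py 12 wrist side
```

```text
24.2 [0.501  0.1555 0.1646] [-2.776  1.47   0.   ] [-0.4 -0.3  0.2] 0.0927
[0.5545 0.1935 0.3136] [ 2.5825 -1.3685 -0.1665]
[0.5682 0.7082 0.5713] [ 0.0298 -2.8312  1.3366]
```

View pics/wrist12.png

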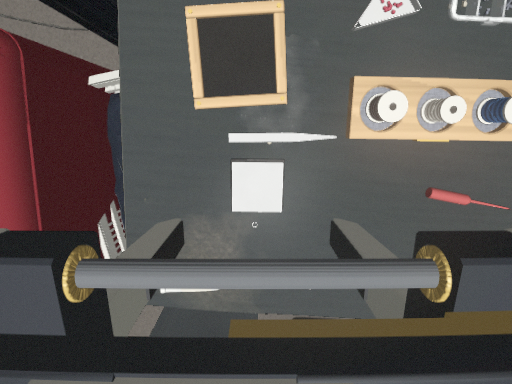

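View pics/side12.png

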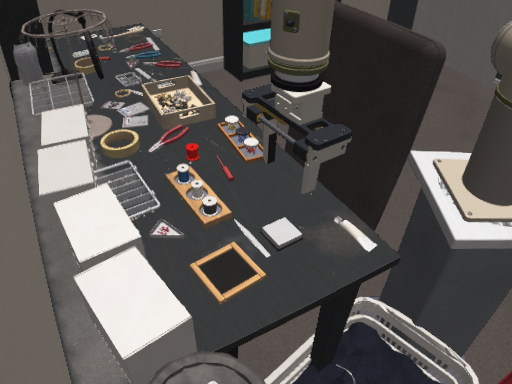

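Run:
```python
from h import *
c=calibration('wrist');im=cv2.imread('pics/wrist12.png');hsv=cv2.cvtColor(im,cv2.COLOR_BGR2HSV)
def rep(m,z,roi,n):
    M=np.zeros_like(m);x0,y0,x1,y1=roi;M[y0:y1,x0:x1]=m[y0:y1,x0:x1]
    k=max(cv2.findContours(M,cv2.RETR_EXTERNAL,cv2.CHAIN_APPROX_NONE)[0],key=cv2.contourArea)
    P=cast(c,k[:,0],z)[:,:2]*1000
    r=cv2.minAreaRect(P.astype(np.float32));a=cv2.contourArea(P.astype(np.float32));
    Mo=cv2.moments(P.astype(np.float32)); print(n,np.round(r[0],1),np.round(r[1],1),r[2],'centroid',round(Mo['m10']/Mo['m00'],1),round(Mo['m01']/Mo['m00'],1),cv2.boundingRect(k))
rep(((hsv[...,1]<40)&(hsv[...,2]>150)).astype(np.uint8),.015,(215,148,300,218),'block')
rep(((hsv[...,0]>8)&(hsv[...,0]<25)&(hsv[...,1]>70)&(hsv[...,2]>90)).astype(np.uint8),.009,(175,0,300,115),'holder')
rep(((hsv[...,2]<60)).astype(np.uint8),.004,(196,15,276,98),'recess')
```

```text
block [499.7 155.5] [56.4 55.4] 33.41334533691406 centroid 499.8 155.6 (232, 162, 52, 51)
holder [599.8 247.6] [97.9 97.8] 37.28845977783203 centroid 599.8 247.6 (185, 0, 102, 110)
recess [599.7 244.1] [4.9 1.4] 80.71099090576172 centroid 600.0 245.1 (238, 57, 5, 5)
```

Request:
carry_out(
  steps=[
    {"xyz":[-0.1,0,-5],"rot":[0,0,-0.8]},
    {"xyz":[-0.1,0,-10],"rot":[0,0,-0.8]},
    {"xyz":[-0.1,0,-13],"rot":[0,0,-0.8]},
    {"xyz":[-0.1,0,-14.1],"rot":[0,0,-0.8]},
    {"xyz":[-0.1,0,-14.1],"rot":[0,0,-0.8]},
    {"xyz":[-0.1,0,-14.1],"rot":[0,0,-0.8]},
    {"xyz":[-0.1,0,-14.1],"rot":[0,0,-0.8]},
    {"xyz":[-0.1,0,-14.1],"rot":[0,0,-0.8]},
  ],
)

```text
t: 25.1
tool_pos: [0.5017, 0.1559, 0.0257]
orientation: [-2.762, 1.493, -0.004]
force: [0.6, -0.1, 0.0]
opening: 0.0934
```

Request:
carry_out(
  steps=[
    {"xyz":[0,0,0],"rot":[0,0,0]},
    {"xyz":[0,0,0],"rot":[0,0,0]},
    {"xyz":[0,0,0],"rot":[0,0,0]},
    {"xyz":[0,0,0],"rot":[0,0,0]},
    {"xyz":[0,0,0],"rot":[0,0,0]},
    {"xyz":[0,0,0],"rot":[0,0,0]},
  ],
  grip=0.4,
  force=40,
)

```text
t: 25.7
tool_pos: [0.5001, 0.1555, 0.0236]
orientation: [2.764, -1.494, 0.0]
force: [0.0, -0.3, 0.3]
opening: 0.0591
```

Request:
carry_out(
  steps=[
    {"xyz":[0,0,1],"rot":[0,0,0]},
    {"xyz":[0,0,3],"rot":[0,0,0]},
    {"xyz":[0,0,6],"rot":[0,0,0]},
    {"xyz":[0,0,6],"rot":[0,0,0]},
  ],
)

```text
t: 26.1
tool_pos: [0.5029, 0.1563, 0.0879]
orientation: [-2.76, 1.492, -0.008]
force: [1.6, 0.5, -3.3]
opening: 0.0592
```

```bash
python3 snap.py 13 wrist side
```

```text
26.1 [0.5029 0.1563 0.0879] [-2.76   1.492 -0.008] [ 1.6  0.5 -3.3] 0.0592
[0.556  0.1931 0.2373] [ 2.5756 -1.3938 -0.1617]
[0.5682 0.7082 0.5713] [ 0.0298 -2.8312  1.3366]
```

View pics/wrist13.png

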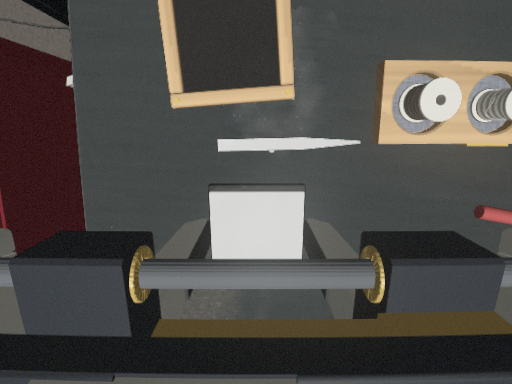

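View pics/side13.png

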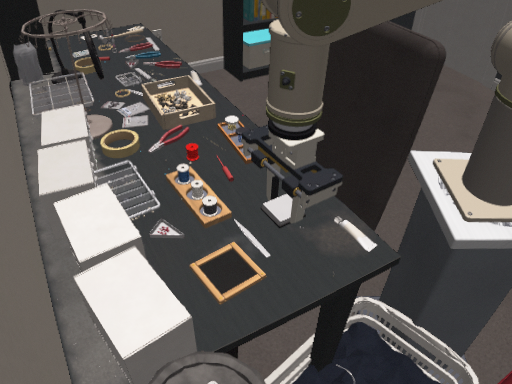

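Request:
carry_out(
  steps=[
    {"xyz":[3,2.8,0],"rot":[0,0,4]},
    {"xyz":[7,6.5,0],"rot":[0,0,4]},
    {"xyz":[10,9.2,0],"rot":[0,0,4]},
    {"xyz":[10,9.2,0],"rot":[0,0,4]},
    {"xyz":[10,9.2,0],"rot":[0,0,4]},
    {"xyz":[10,9.2,-3],"rot":[0,0,4]},
    {"xyz":[10,9.2,-3],"rot":[0,0,4]},
    {"xyz":[10,9.2,-3],"rot":[0,0,4]},
    {"xyz":[10,9.2,-3],"rot":[0,0,4]},
  ],
)

```text
t: 27.1
tool_pos: [0.6002, 0.2472, 0.0548]
orientation: [-2.813, 1.397, -0.001]
force: [-0.2, 0.2, -3.9]
opening: 0.0593
```

```bash
python3 snap.py 14 wrist side
python3 - <<'E'
import cv2
i=cv2.imread('pics/side14.png');cv2.imwrite('pics/side14a.png',cv2.resize(i[180:330,150:350],None,fx=4,fy=4,interpolation=cv2.INTER_CUBIC))
E
```

```text
27.1 [0.6002 0.2472 0.0548] [-2.813e+00  1.397e+00 -1.000e-03] [-0.2  0.2 -3.9] 0.0593
[0.6515 0.288  0.2038] [ 2.6157 -1.3    -0.1571]
[0.5682 0.7082 0.5713] [ 0.0298 -2.8312  1.3366]
```

View pics/wrist14.png

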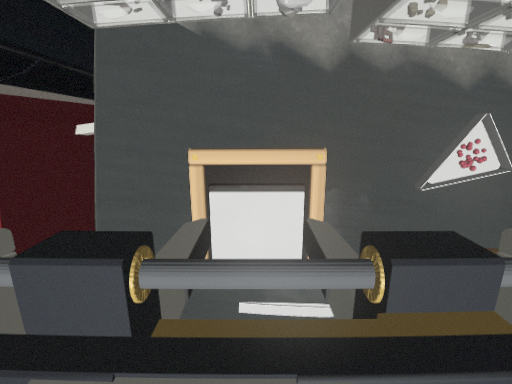

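View pics/side14a.png

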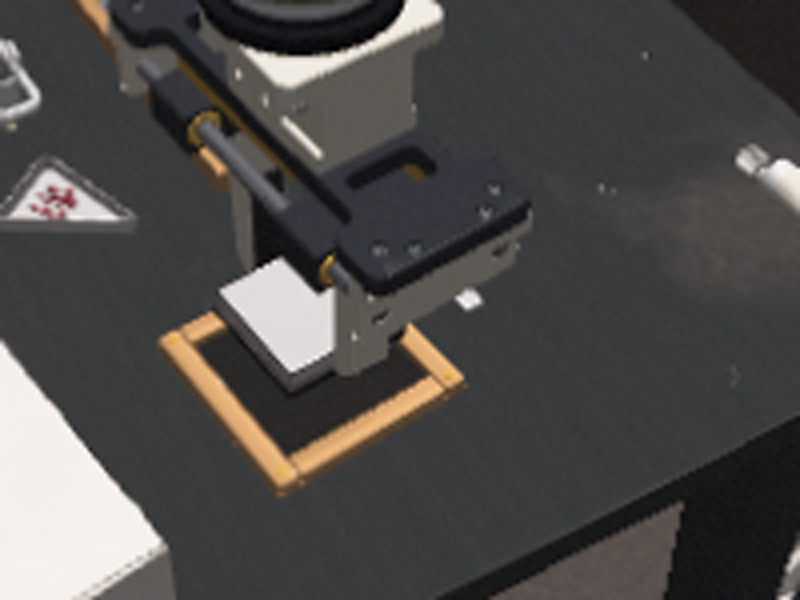

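Run:
```python
from h import *
c=calibration('wrist')
def w(p,z): return cast(c,p,z)[0][:2]*1000
l,r=w((204,200),.009),w((312,200),.009); bl,br=w((210,200),.0463),w((304,200),.0463)
print('inner width',np.linalg.norm(r-l),'mid',(l+r)/2,'block',np.linalg.norm(br-bl),(bl+br)/2)
d=np.array([np.cos(np.radians(37.3)),np.sin(np.radians(37.3))])
o=np.array([600,247.6])
print('outer edge',(w((258,150),.009)-o)@d,'inner',(w((258,164.5),.009)-o)@d,'block top edge',(w((258,190.5),.0463)-o)@d,'bottom',(w((258,185),.0313)-o)@d)
e=np.array([-d[1],d[0]])
print('lateral frame',((l+r)/2-o)@e,'block',((bl+br)/2-o)@e)
```

```text
inner width 78.36971765459603 mid [610.86535791 255.52919946] block 55.18220989400846 [618.34642963 262.24435566]
outer edge 49.406579166974964 inner 39.28740441474331 block top edge 29.19021058936721 bottom 29.282802851374342
lateral frame -0.2768129587465875 block 0.5314730333097906
```

Request:
carry_out(
  steps=[
    {"xyz":[0,0,-1.5],"rot":[0,0,0]},
    {"xyz":[0,0,-2.2],"rot":[0,0,0]},
    {"xyz":[0,0,-2.5],"rot":[0,0,0]},
    {"xyz":[0,0,-2.5],"rot":[0,0,0]},
    {"xyz":[0,0,-2.5],"rot":[0,0,0]},
    {"xyz":[0,0,-2.5],"rot":[0,0,0]},
  ],
)

```text
t: 27.8
tool_pos: [0.6, 0.2476, 0.0284]
orientation: [2.814, -1.396, -0.0]
force: [0.4, 0.4, -3.9]
opening: 0.0593
```

Request:
carry_out(
  steps=[
    {"xyz":[0,0,0],"rot":[0,0,0]},
    {"xyz":[0,0,0],"rot":[0,0,0]},
    {"xyz":[0,0,0],"rot":[0,0,0]},
    {"xyz":[0,0,0],"rot":[0,0,0]},
  ],
  grip=0.85,
)

```text
t: 28.2
tool_pos: [0.6004, 0.2477, 0.0291]
orientation: [-2.814, 1.396, -0.001]
force: [0.1, -0.3, -0.0]
opening: 0.0788
```

Request:
carry_out(
  steps=[
    {"xyz":[0,0,3],"rot":[0,0,0]},
    {"xyz":[0,0,8],"rot":[0,0,0]},
    {"xyz":[-4,-4,12],"rot":[0,0,0]},
    {"xyz":[-20,-20,14],"rot":[0,0,0]},
    {"xyz":[-20,-20,14],"rot":[0,0,0]},
    {"xyz":[-20,-20,14],"rot":[0,0,0]},
    {"xyz":[-20,-20,14],"rot":[0,0,0]},
    {"xyz":[-20,-20,14],"rot":[0,0,0]},
    {"xyz":[-20,-20,14],"rot":[0,0,0]},
    {"xyz":[-20,-20,14],"rot":[0,0,0]},
  ],
)

```text
t: 29.2
tool_pos: [0.4005, 0.0472, 0.1695]
orientation: [-2.811, 1.398, -0.004]
force: [-0.1, -0.8, 1.6]
opening: 0.0787
```

```bash
python3 snap.py 15 side top
python3 - <<'E'
import cv2
i=cv2.imread('pics/side15.png');cv2.imwrite('pics/side15a.png',cv2.resize(i[110:310,150:350],None,fx=3,fy=3,interpolation=cv2.INTER_CUBIC))
i=cv2.imread('pics/top15.png');cv2.imwrite('pics/top15a.png',cv2.resize(i[80:270,120:440],None,fx=2.4,fy=2.4,interpolation=cv2.INTER_CUBIC))
E
```

```text
29.2 [0.4005 0.0472 0.1695] [-2.811  1.398 -0.004] [-0.1 -0.8  1.6] 0.0787
[0.5682 0.7082 0.5713] [ 0.0298 -2.8312  1.3366]
[0.4621 0.0541 0.9583] [-2.1797  2.1438 -0.1166]
```

View pics/side15a.png

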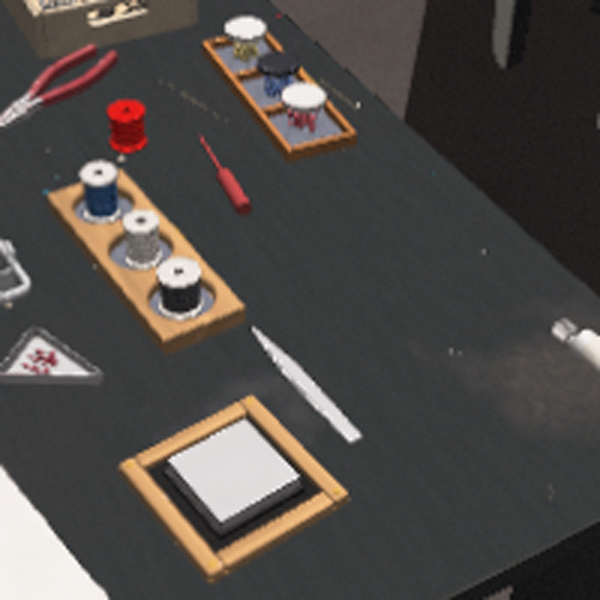

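View pics/top15a.png

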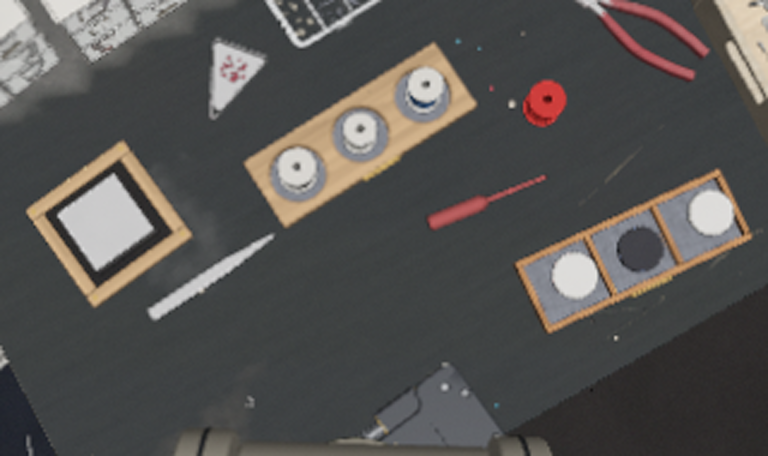

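The side and top views show everything in place. The three reels stand upright in their wells, the three pots stand upright in the tray, and the block lies flat and centred in its recess. The red reel has not moved and the gripper is clear.

```bash
python3 -c "
from plant import *
print(close_job())"
```

```text
the job is handed in; nothing more can be done
None
```

The job is done and handed in at about 29 s of the 109 s allowed. I worked in the order asked: both reels into the outer wells, both pots into the outer compartments, then the bench block into its holder.

The last side and top pictures, taken with the gripper clear, show:
- **Reels and pots:** all placed upright, with the middle reel and pot still standing in their places.
- **Block:** flat and centred in its recess.
- **Red look-alike reel:** untouched.

The force readings I checked after each move stayed under about 4 N. The cameras and the arm's own readings disagreed by 2–4 mm. I corrected for that by checking with the wrist camera before each placing, and it was well inside the clearances. No check failed.

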